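Cure the filled chip on the round plate with the hand lamp

ROBOT

A 6-joint arm with a two-finger parallel gripper is mounted at the origin on the work surface. World frame = base frame: x ahead of the robot, y to its left, z up, the work surface at z = 0. Lengths are in m, angles in rad, forces in N, time in s.
With the tool pointing down it reaches from about 0.275 to 0.85 m from the base axis. Payload 5.2 kg.
Tool frame: the origin (TCP) lies at the very end of the fingers, on their centre line; the grasp point (between the pads) lies 19 mm behind it; z points along the fingers, y is the line along which they close (so a half turn about z gives the same grasp; the last joint's range is limited). The gripper opens to 85 mm and grips with 20 to 120 N. Pads are 22 mm wide; open, the fingers measure 114 mm over their backs; the gripper's body (76 mm by 85 mm) begins 54 mm behind the grasp point. The pads swing forward as they close: fully open they stand 13 mm farther back than shut.
Start: joints at [1.02, 0.259, 1.535, -0, 1.348, -0.203], TCP at [0.187, 0.517, 0.231] pointing down, gripper open.
Joint ranges: [-3.14, 3.14], [-0.91, 2.08], [0.19, 2.58], [-1.22, 4.36], [0.22, 2.71], [-3.12, 3.12]. Speed limits (rad/s): [2.57, 2.57, 3.14, 3.14, 3.14, 3.14].

INTERFACE

Orientations are given as [roll, pitch, yaw] about the fixed x, y, z axes, in that order (R = Rz(yaw) Ry(pitch) Rx(roll)).
In Python, from rig import bot, imaging gives the robot as it stands. Calls block until the motion is done:
- bot.move_to(position, orientation): joint-space move of the TCP to a pose.
- bot.servo_line(position, rotation=None, max_speed=0.15): straight line of the TCP; rotation=None keeps the orientation; max_speed is the mean speed in m/s.
- bot.set_joints(angles): joint-space move.
- bot.open_jaws() and bot.close(): open the fingers fully, or close them until they stop; the grip force is fixed at half the most.
- bot.hold(seconds).
- bot.solve_ik(position, orientation): joint angles nearest the present ones, or None.
- imaging.grab_frame(name): name is "scene" or "top"; returns a dict with "pixels" (400x640x3 uint8, red, green, blue), "vertical_fov" (degrees; the focal length in pixels is half the picture's height over the tangent of half this angle, whatever the lens; pixels are square), "cx", "cy" (the principal point, pixels), "k1" (the pictures are not rectified: a ray, as slopes to the right and down, at radius r is drawn at 1 + k1 r^2 times it, then the intrinsics apply), "pose" (4x4, takes a point from camera to world coordinates). Camera axes: x right, y down, z forward; pixel columns grow to the right and rows downward; lengths in m; the calibration is good to about 2 mm. A picture is of the moment at which its call begins. There is no depth.
A pose or a line that the arm cannot do raises bot.IKError and nothing moves.
- bot.hand_in(): hands the job in; it is judged then, once.
Readings, each from a call of its own:
- bot.get_t(): time.
- bot.get_joint_positions(): joint angles.
- bot.get_dq(): joint speeds.
- bot.get_tau(): joint torques, N m.
- bot.get_eef_pos(): TCP position.
- bot.get_tool_rot(): TCP orientation.
- bot.get_contact_force(): force on the tool from outside, world axes, zero at the start.
- bot.get_torque(): the same for the moment, N m.
- bot.get_width(): finger opening in m.
- bot.get_grasp_force(): force on a finger pad.
Only numpy, scipy, OpenCV 4.12 (cv2) and the standard library are available. Lean on these libraries where they do the work, as an engineer would, in place of code of your own. Each camera call takes 0.05 s, during which the arm holds its last target. There are 200 camera calls.

TASK

Take the curing lamp out of its cradle and point it squarely at the middle of the brown patch of filler on the round plate, with the lens about 6 cm from the patch, and hold it still there for two seconds. Then lay the lamp back in its cradle as it lay before. Touch neither of the plates or their stands, and leave the other things where they are.

Things in the scene. Friction and masses are not known exactly. Their poses are not given: they have to be found in the camera images.
- lamp: Hand-held curing lamp lying level in its cradle: grey bar 145 mm long (80 mm behind to 65 mm ahead of the origin), 26 mm wide (along y: grip here), 30 mm high, with a flared black head 40 mm long, 42 mm across. About 0.25 kg. Origin on its long axis, midway between the saddles, near its balance point: grip there from above. x along the beam, out of the head; z up as it lies.
- lamp_lens (a point): Centre of the lens at the lamp's head end, 105 mm from the lamp's origin along its x; same axes as the lamp, the beam leaves along +x.
- cradle: Low fixed aluminium cradle: base 120 x 75 x 10 mm, two open saddles 8 mm thick, 40 mm either side of centre along x, 34 mm wide inside, flared tops 78 mm high. Origin: centre of its underside; x along the lamp, z up. The lamp lies with its origin 60 mm straight above this origin, axes parallel to the cradle's; the bar is free for 72 mm between the saddles.
- round_stand: Fixed wooden stand, 130 x 110 mm, that holds the ROUND white plate, 150 mm in diameter, leaning back: its face looks 30 degrees above the level, with the fill on it. Plate and stand reach 160 mm high. Origin at the underside; the face looks to the stand's -x, z is up.
- round_fill (a point): Centre of the ochre-brown round patch of filler, 36 mm in diameter, on the face of the round plate, off the plate's centre (22 mm up the face and 20 mm along y). z points straight out of the face (30 degrees above the level), x up the face, y level along it.
- square_stand: The same stand with a SQUARE white plate, 144 mm, which also has a patch of filler, not to be treated or touched. It may stand in either place, nearer or farther than the round one. Origin and axes as for the other stand.
- spatula: Bystander, leave alone: a palette knife 170 mm long lying on a thin green glass slab. Origin at the underside, z up.
- pot: Bystander, leave alone: a terracotta pot, 70 mm wide and 75 mm high, with a stick in it reaching 115 mm. Origin at the underside.
- jar: Bystander, leave alone: a lidded glass jar, 64 mm wide, 85 mm high. Origin at the underside.
- vial: Bystander, leave alone: an amber bottle, 42 mm wide, 85 mm high. Origin at the underside.
- block: Bystander, leave alone: a wooden block 100 x 50 x 60 mm high. Origin at the underside.
- brush: Bystander, leave alone: a brush 170 mm long lying on the table. Origin at the underside, z up.
- mug: Bystander, leave alone: a white mug, 80 mm wide, 85 mm high. Origin at the underside.
Not all that is in view belongs to the job. Several things have the shape of the lamp; the one meant has the colours described above.

How it is judged:
By the outcome, as a careful person would: the job done as asked, in the order asked, and still so for the second after the job is handed in, with the robot touching nothing.
It also fails if it takes over 51 s, if anything falls off the work surface, if the arm or the gripper's body presses on something with over 40 N, if the wrist force passes 120 N, or if a joint passes its speed limit or range.

## Working session

There is one attempt and no reset: what is moved stays moved. The work goes in short steps, each a Python script; the robot and the scene stay as the last script left them, time stands still between calls to the robot, and variables do not carry over. Pictures are saved under pics/ and viewed, at most 10 in all, crops included, and the job is handed in when it is done.

```bash
ls; mkdir -p pics; python3 - <<'E'
from rig import bot, imaging
import cv2,numpy as np
for n in("scene","top"):
    f=imaging.grab_frame(n); cv2.imwrite(f"pics/{n}0.png",f["pixels"][:,:,::-1]); print(n,f["vertical_fov"],f["cx"],f["cy"],f["k1"],np.round(f["pose"],3).tolist())
print(bot.get_t(),bot.get_tool_rot(),bot.get_eef_pos())
E
```

```text
pics
scene 49.52976608877812 317.0754185878305 197.69618696020729 0.020608467767115356 [[0.083, 0.59, -0.803, 1.639], [0.997, -0.046, 0.07, -0.202], [0.004, -0.806, -0.592, 0.903], [0.0, 0.0, 0.0, 1.0]]
top 51.95367850557529 317.47330987550237 194.25572179938058 -0.08791410743228911 [[0.004, -0.995, 0.104, 0.441], [-1.0, -0.003, 0.014, -0.104], [-0.014, -0.104, -0.994, 1.088], [0.0, 0.0, 0.0, 1.0]]
0.1 [-3.13991211e+00 -3.27170751e-04  2.79377428e+00] [0.187167   0.5166391  0.23054959]
```

View pics/scene0.png

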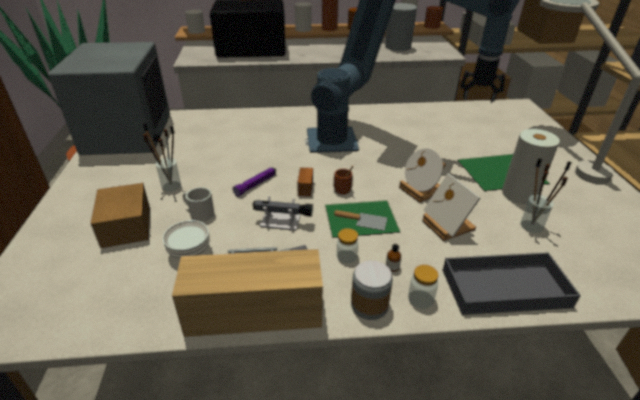

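View pics/top0.png

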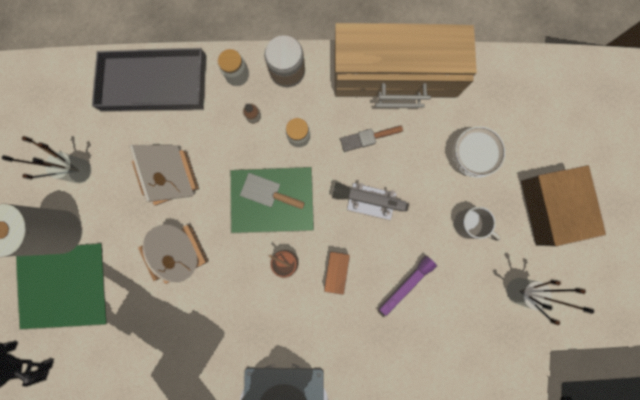

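The lamp shapes are the grey bar with a black head in the silver cradle (scene 282,210; top 370,197) and a purple one lying on the table (scene 255,180; top 407,286). The grey and black one fits the description. The round plate is the one nearer the robot (scene 424,172; top 170,252). I'll confirm both in enlarged crops.

```bash
python3 - <<'E'
import cv2,numpy as np
s=cv2.imread("pics/scene0.png");t=cv2.imread("pics/top0.png")
c=lambda im,x,y,w,h,k:cv2.resize(im[y:y+h,x:x+w],None,fx=k,fy=k,interpolation=cv2.INTER_CUBIC)
a=np.hstack([c(t,325,170,90,55,4.4),c(s,245,185,90,55,4.4)])
b=np.hstack([c(t,130,210,90,80,4.4),c(s,385,140,90,80,4.4)])
cv2.imwrite("pics/crop1.png",np.vstack([a,b])[:600,:800])
E
```

```text
(no output)
```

View pics/crop1.png

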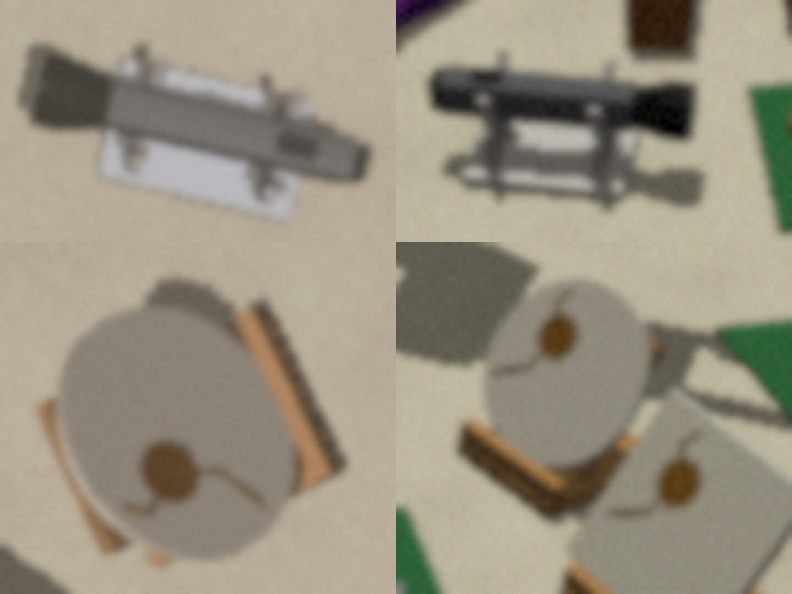

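The top row confirms the target: a grey bar with a black flared head (crop left end, toward +y) in the silver cradle. The bottom row shows the round plate with its brown patch at about top (168.6,261.8) and scene (421.8,161.4), and a ledge on the −y side, so the face looks roughly toward −y.

```bash
cat > h.py <<'E'
import numpy as np,cv2,math
from scipy.spatial.transform import Rotation as Rot
from rig import bot,imaging
class Cam:
    def __init__(s,name):
        f=imaging.grab_frame(name);s.im=f["pixels"][:,:,::-1].copy();s.T=np.array(f["pose"])
        F=200/math.tan(math.radians(f["vertical_fov"])/2);s.K=np.array([[F,0,f["cx"]],[0,F,f["cy"]],[0,0,1]]);s.D=np.array([f["k1"],0,0,0.])
    def rays(s,p):
        u=cv2.undistortPoints(np.array(p,float).reshape(-1,1,2),s.K,s.D).reshape(-1,2)
        return s.T[:3,3],np.c_[u,np.ones(len(u))]@s.T[:3,:3].T
    def plane(s,p,n,q):
        o,d=s.rays(p);n=np.array(n,float);return o+d*(((np.array(q)-o)@n)/(d@n))[:,None]
    def z(s,p,h): return s.plane(p,[0,0,1],[0,0,h])
def tri(a,pa,b,pb):
    o1,d1=a.rays(pa);o2,d2=b.rays(pb);d1,d2=d1[0],d2[0]
    t=np.linalg.lstsq(np.c_[d1,-d2],o2-o1,rcond=None)[0];p,q=o1+t[0]*d1,o2+t[1]*d2
    return (p+q)/2,np.linalg.norm(p-q)
def blob(im,mask,box,k=3):
    m=np.zeros(mask.shape,np.uint8);x,y,w,h=box;m[y:y+h,x:x+w]=mask[y:y+h,x:x+w]*255
    m=cv2.morphologyEx(m,cv2.MORPH_OPEN,cv2.getStructuringElement(cv2.MORPH_ELLIPSE,(k,k)))
    c=max(cv2.findContours(m,0,1)[0],key=cv2.contourArea);return c
E
python3 - <<'E'
from h import *
t,s=Cam("top"),Cam("scene")
np.set_printoptions(precision=4,suppress=True)
def cen(c): M=cv2.moments(c);return [M["m10"]/M["m00"],M["m01"]/M["m00"]]
hs=[cv2.cvtColor(c.im,cv2.COLOR_BGR2HSV).astype(int) for c in(t,s)]
ct=blob(t.im,hs[0][...,1]>100,(158,250,22,24),5);cs=blob(s.im,hs[1][...,1]>100,(412,152,20,20),5)
ft,fs=cen(ct),cen(cs);print("fill px",ft,cv2.contourArea(ct),fs,cv2.contourArea(cs))
P,e=tri(t,ft,s,fs);print("fill",P,e)
# ledge direction, clicked ends in the enlarged crop
C=lambda p:np.array(p)/4.4+[130,210]
for a,b in(((262,305-242),(345,465-242)),((237,320-242),(300,490-242))):
  for h in(.01,.03):
    g=t.z([C(a),C(b)],h);d=g[1]-g[0];print("ledge",g[:,:2].tolist(),np.linalg.norm(d),math.degrees(math.atan2(d[1],d[0])))
# plate contour in top
print(hs[0][250,160],hs[0][200,200],hs[0][230,165])
# lamp & cradle
C2=lambda p:np.array(p)/4.4+[325,170]
g=t.z([C2(p) for p in((122,55),(315,100),(292,218),(100,180))],.01);print("cradle",g[:,:2],g.mean(0))
g=t.z([C2(p) for p in((362,163),(30,85))],.06);d=g[1]-g[0];print("lamp",g,np.linalg.norm(d),math.degrees(math.atan2(d[1],d[0])))
# profile across image for lamp bar edges and cradle front edge
for X in(345,352,370,378,386,392,400,404): print(X,t.im[180:222,X].mean(1).astype(int).tolist())
E
```

```text
fill px [168.0, 261.5595238095238] 84.0 [421.0657894736842, 161.05263157894737] 38.0
fill [0.3801 0.2684 0.1123] 0.002161626117479074
ledge [[0.4725709012661389, 0.25071554643441984], [0.37742973625957593, 0.19720244252846525]] 0.10915811270105182 -150.64398552449785
ledge [[0.4719862985342162, 0.24412694872658647], [0.37861031773477904, 0.19160669040837042]] 0.10713286761806107 -150.64398552449782
ledge [[0.4634033723374029, 0.2658623922041054], [0.3622277333042767, 0.22421538679641856]] 0.10941198742911742 -157.62642710483624
ledge [[0.46298885767705533, 0.25899277026308576], [0.36369036236142316, 0.21811845495452326]] 0.10738203212778388 -157.6264271048362
[ 17  39 138] [ 20  41 185] [ 17  38 140]
cradle [[ 0.5853 -0.182 ]
 [ 0.5584 -0.2979]
 [ 0.4875 -0.2831]
 [ 0.51   -0.1685]] [ 0.5353 -0.2329  0.01  ]
lamp [[ 0.5168 -0.3154  0.06  ]
 [ 0.5611 -0.1256  0.06  ]] 0.19483684056273504 76.84738424631284
345 [171, 169, 167, 161, 137, 106, 78, 64, 64, 63, 63, 64, 65, 62, 66, 65, 63, 66, 86, 120, 152, 164, 166, 167, 167, 168, 169, 167, 168, 169, 170, 170, 169, 168, 169, 169, 169, 169, 
[... 813 characters left out ...]
7, 104, 104, 124, 147, 155, 159, 170, 177, 173, 163, 163, 165]
392 [173, 170, 170, 172, 174, 172, 172, 172, 169, 162, 151, 142, 141, 143, 144, 145, 134, 115, 100, 97, 91, 79, 75, 75, 80, 93, 105, 104, 105, 129, 157, 170, 170, 168, 165, 164, 163, 165, 166, 168, 168, 169]
400 [171, 170, 172, 173, 172, 173, 172, 169, 170, 172, 172, 172, 171, 170, 169, 168, 165, 154, 134, 115, 103, 107, 107, 109, 110, 112, 114, 113, 109, 101, 103, 129, 157, 167, 169, 172, 171, 169, 167, 170, 169, 171]
404 [173, 172, 171, 172, 171, 173, 170, 171, 169, 168, 170, 169, 172, 171, 169, 171, 167, 168, 166, 160, 143, 119, 107, 106, 107, 108, 107, 107, 105, 101, 103, 127, 154, 165, 167, 167, 168, 169, 171, 171, 172, 170]
```

```bash
python3 - <<'E'
from h import *
from scipy.optimize import least_squares
t,s=Cam("top"),Cam("scene")
np.set_printoptions(precision=4,suppress=True)
P=np.array([.3801,.2684,.1123])
out=[];E=[]
for c,box,lo,hi in((t,(138,215,66,70),118,160),(s,(400,145,50,55),None,None)):
    h=cv2.cvtColor(c.im,cv2.COLOR_BGR2HSV).astype(int);x,y,w,H=box
    if lo is None: v=h[172,424,2];print("scene plate",h[172,424],"table",h[170,380]);lo,hi=v-25,v+22
    m=(h[...,2]>lo)&(h[...,2]<hi)&(h[...,1]<75)
    k=blob(c.im,m,box,7);k=cv2.convexHull(k);e=cv2.fitEllipse(k);E.append(e);print(e)
    o=c.im[y-5:y+H+5,x-5:x+w+5].copy();o=cv2.resize(o,None,fx=5,fy=5,interpolation=cv2.INTER_CUBIC)
    q=lambda a:((a-[x-5,y-5])*5+2).astype(np.int32)
    ep=cv2.ellipse2Poly((0,0),(1000,1000),0,0,360,4)/1000.
    th=math.radians(e[2]);A=np.array([[math.cos(th),-math.sin(th)],[math.sin(th),math.cos(th)]])
    pts=(ep*np.array(e[1])/2)@A.T+e[0]
    cv2.polylines(o,[q(pts).reshape(-1,1,2)],True,(0,255,0),1);cv2.polylines(o,[q(k.reshape(-1,2)).reshape(-1,1,2)],True,(0,0,255),1)
    out.append(cv2.resize(o,(400,400)))
    for yaw in range(-76,-50,4):
        a=math.radians(yaw);n=np.array([math.cos(a)*.866,math.sin(a)*.866,.5]);Y=np.array([-math.sin(a),math.cos(a),0]);X=np.cross(Y,n)
        g=c.plane(pts,n,P)-P;uv=np.c_[g@X,g@Y].astype(np.float32)
        f=cv2.fitEllipse(uv*1000);print(yaw,np.array(f[0]),np.array(f[1]),round(f[2]))
print("plate c",tri(t,E[0][0],s,E[1][0]))
cv2.imwrite("pics/ell.png",np.hstack(out))
E
```

```text
((169.75537109375, 252.68019104003906), (47.60979461669922, 61.60508346557617), 144.39105224609375)
-76 [16.336  19.5421] [134.1707 160.3275] 53
-72 [17.9341 19.4272] [138.0777 156.9848] 51
-68 [19.5501 19.3045] [142.3268 153.7652] 48
-64 [21.1878 19.1742] [146.8375 150.7733] 38
-60 [22.8518 19.0364] [147.3592 152.2862] 151
-56 [24.5464 18.891 ] [144.5564 157.6677] 143
-52 [26.2767 18.7382] [141.7888 163.5892] 140
scene plate [ 27  33 139] table [ 24  40 189]
((423.3487854003906, 169.1074676513672), (36.888553619384766, 42.42538833618164), 25.177745819091797)
-76 [15.2743 28.4741] [144.0081 181.6652] 14
-72 [16.6664 26.7254] [144.3147 171.4972] 13
-68 [17.9125 25.127 ] [144.5705 162.9095] 13
-64 [19.0343 23.6574] [144.7686 155.6507] 14
-60 [20.0496 22.2991] [144.8442 149.5872] 20
-56 [20.9729 21.0372] [143.5427 145.8195] 65
-52 [21.8162 19.8592] [139.5395 145.5519] 85
plate c (array([0.4006, 0.2731, 0.0917]), np.float64(0.00341129706228018))
```

View pics/ell.png

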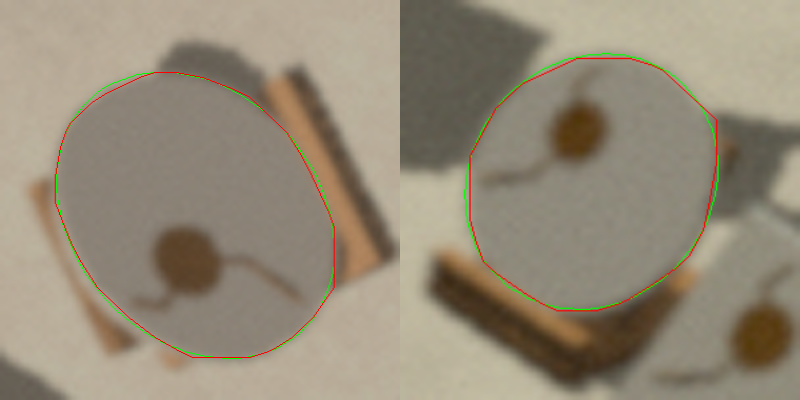

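```bash
cat > plan.py <<'E'
from h import *
LAMP=np.array([.5355,-.2328,.060]);LY=math.radians(77.1);FY=math.radians(-61)
P=np.array([.3801,.2684,.1123])
N=np.array([math.cos(FY)*.866,math.sin(FY)*.866,.5])
Rl=Rot.from_euler("z",LY).as_matrix()
def aimR(roll=0):
    x=-N;y=np.cross([0,0,1],x);y/=np.linalg.norm(y)
    return np.c_[x,y,np.cross(x,y)]@Rot.from_euler("x",roll,degrees=True).as_matrix()
def tool(L,R,s,dx=0): # TCP pose that holds a lamp at origin L, axes R
    Rt=R@np.diag([-s,s,-1.]);return L+Rt[:,2]*.019+R[:,0]*dx,Rot.from_matrix(Rt).as_euler("xyz")
E
python3 - <<'E'
from plan import *
np.set_printoptions(precision=3,suppress=True)
print("now",bot.get_joint_positions())
for s in(1,-1):
    for z in(.06,.30):print(s,z,bot.solve_ik(*tool(LAMP*[1,1,0]+[0,0,z],Rl,s)))
    for r in(-30,-15,0,15,30):
        for d in(.165,.25):
            q=bot.solve_ik(*tool(P+N*d,aimR(r),s));print(s,r,d,q)
print(tool(P+N*.165,aimR(),1))
E
```

```text
now [ 1.02   0.259  1.535 -0.     1.348 -0.203]
1 0.06 [-0.601  0.506  1.676  0.     0.959  2.766]
1 0.3 [-0.601  0.293  1.367  0.     1.481  2.766]
1 -30 0.165 [ 0.304 -0.038  2.272 -0.94   0.413 -2.702]
1 -30 0.25 [ 0.051 -0.124  2.213 -0.469  0.384  2.919]
1 -15 0.165 [ 0.395  0.073  2.065 -0.697  0.779 -2.872]
1 -15 0.25 [ 0.196  0.002  2.016 -0.578  0.772  3.11 ]
1 0 0.165 [ 0.429  0.211  1.866 -0.594  1.1   -2.934]
1 0 0.25 None
1 15 0.165 [ 0.43   0.363  1.677 -0.535  1.39  -2.971]
1 15 0.25 None
1 30 0.165 [ 0.414  0.519  1.501 -0.5    1.657 -2.995]
1 30 0.25 None
-1 0.06 [-0.601  0.506  1.676 -0.     0.959 -0.376]
-1 0.3 [-0.601  0.293  1.367 -0.     1.481 -0.376]
-1 -30 0.165 [ 0.304 -0.038  2.272 -0.94   0.413  0.44 ]
-1 -30 0.25 [ 0.051 -0.124  2.213 -0.469  0.384 -0.222]
-1 -15 0.165 [ 0.395  0.073  2.065 -0.697  0.779  0.27 ]
-1 -15 0.25 [ 0.196  0.002  2.016 -0.578  0.772 -0.032]
-1 0 0.165 [ 0.429  0.211  1.866 -0.594  1.1    0.208]
-1 0 0.25 [ 0.268  0.152  1.822 -0.575  1.106  0.009]
-1 15 0.165 [ 0.43   0.363  1.677 -0.535  1.39   0.171]
-1 15 0.25 [ 0.296  0.312  1.635 -0.563  1.404  0.016]
-1 30 0.165 [ 0.414  0.519  1.501 -0.5    1.657  0.146]
-1 30 0.25 [ 0.296  0.475  1.461 -0.559  1.676  0.01 ]
(array([0.454, 0.135, 0.178]), array([ 3.142, -0.524, -1.065]))
```

```bash
python3 - <<'E'
from plan import *
np.set_printoptions(precision=4,suppress=True)
up=np.array([0,0,.24])
p,r=tool(LAMP,Rl,-1)
bot.move_to(p+up,r);print(bot.get_t(),bot.get_eef_pos())
bot.servo_line(p+[0,0,.05],max_speed=.15)
bot.servo_line(p,max_speed=.05);print(bot.get_t(),bot.get_eef_pos(),bot.get_contact_force())
bot.close();print(bot.get_t(),bot.get_width(),bot.get_grasp_force(),bot.get_eef_pos(),bot.get_contact_force(),bot.get_torque())
a=Cam("top").im[150:240,310:430];b=Cam("scene").im[150:240,225:345]
cv2.imwrite("pics/grasp.png",np.hstack([cv2.resize(i,(400,300),interpolation=2) for i in(a,b)]))
E
```

```text
3.2083 [ 0.5358 -0.2319  0.281 ]
5.775 [ 0.5358 -0.233   0.0414] [-0.8353 -0.0439  0.1321]
6.35 0.02506779214617997 59.342994689941406 [ 0.5357 -0.2329  0.0413] [-0.5769 -0.3639  1.963 ] [ 0.0164  0.0723 -0.0381]
```

View pics/grasp.png

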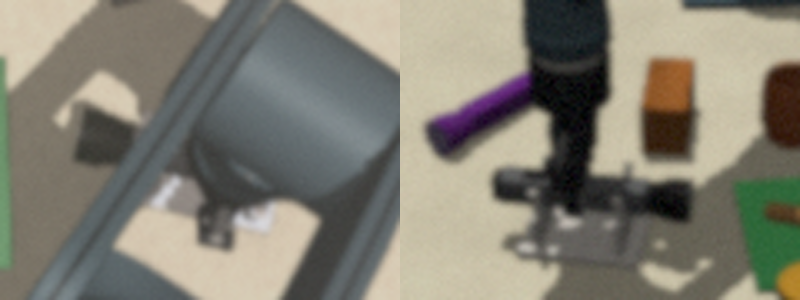

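The fingers hold the grey bar between the saddles (pads at crop about 572,200), with the black head to the +y side. Now I'll lift, carry and look at a standoff.

```bash
python3 - <<'E'
from plan import *
np.set_printoptions(precision=4,suppress=True)
p,r=tool(LAMP,Rl,-1)
bot.servo_line(p+[0,0,.06],max_speed=.06)
bot.servo_line(p+[0,0,.20],max_speed=.15);print(bot.get_t(),bot.get_contact_force(),bot.get_torque())
q,ra=tool(P+N*.225,aimR(),-1)
bot.move_to(q,ra);bot.hold(.3)
print(bot.get_t(),bot.get_width(),bot.get_eef_pos()-q,bot.get_contact_force())
t,s=Cam("top"),Cam("scene")
np.savez("aim.npz",t=t.im,s=s.im)
L=P+N*.225;lens=P+N*.12
for c in(t,s):
    X=(np.array([L,lens,P])-c.T[:3,3])@c.T[:3,:3]
    u=cv2.projectPoints(X,np.zeros(3),np.zeros(3),c.K,c.D)[0].reshape(-1,2);print(u)
    c.o=c.im.copy();c.u=u
    x,y=(u[1]-[50,50]).astype(int);k=cv2.resize(c.im[y:y+100,x:x+100],(400,400),interpolation=2)
    for v in u: cv2.drawMarker(k,tuple(((v-[x,y])*4+2).astype(int).tolist()),(0,0,255),0,10,1)
    c.k=k
cv2.imwrite("pics/aim.png",np.hstack([t.k,s.k]))
E
```

```text
8.6833 [ 0.4127  0.498  -2.3308] [-0.0448  0.0187 -0.0071]
10.2583 0.02516579886125843 [ 0.0004 -0.0009 -0.    ] [ 0.1734 -0.2226 -2.5297]
[[227.6506 220.6811]
 [197.634  241.0322]
 [167.5148 261.5054]]
[[380.8603 148.3196]
 [400.5462 154.6387]
 [420.7676 161.1229]]
```

View pics/aim.png

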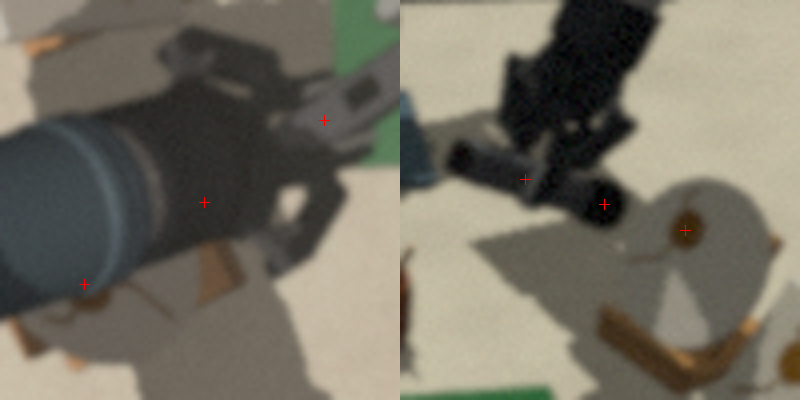

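The scene crop shows the head's end at the predicted lens point (crop 604,204) and the lamp's axis along the line to the patch (685,230). In the top crop the wrist hides the head. The predictions agree, so I'll advance.

```bash
python3 - <<'E'
from plan import *
np.set_printoptions(precision=4,suppress=True)
q,ra=tool(P+N*.165,aimR(),-1)
bot.servo_line(q,max_speed=.08);bot.hold(.5)
print(bot.get_t(),bot.get_eef_pos()-q,Rot.from_euler("xyz",bot.get_tool_rot()).as_matrix().T@Rot.from_euler("xyz",ra).as_matrix(),bot.get_contact_force())
s=Cam("scene");cv2.imwrite("pics/hold.png",cv2.resize(s.im[110:210,350:470],(720,600),interpolation=2))
E
```

```text
11.7583 [ 0.     -0.0001  0.0001] [[ 1.      0.0003 -0.    ]
 [-0.0003  1.      0.    ]
 [ 0.     -0.      1.    ]] [ 0.5217 -0.4156 -2.4609]
```

View pics/hold.png

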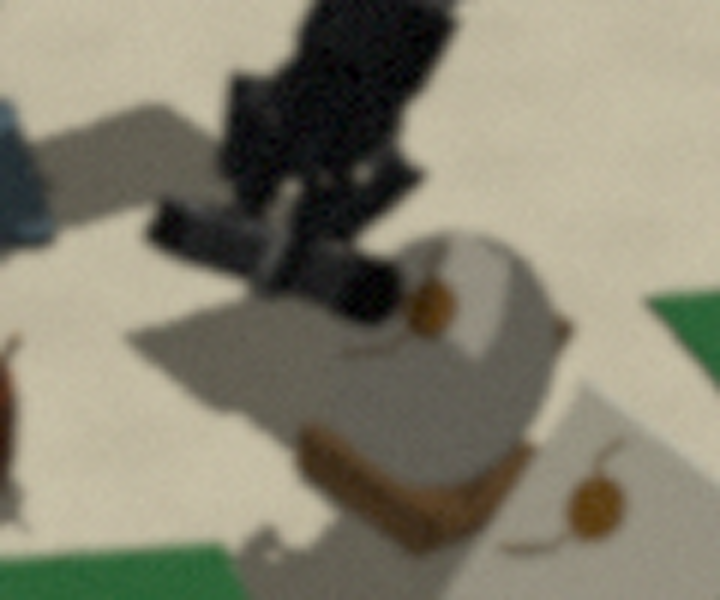

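The lens (crop about 380,288) faces the patch (430,308) at the planned gap and touches nothing. Next: hold, then take the lamp back the same way.

```bash
python3 - <<'E'
from plan import *
np.set_printoptions(precision=4,suppress=True)
bot.hold(2.8)
q,ra=tool(P+N*.225,aimR(),-1);p,r=tool(LAMP,Rl,-1)
bot.servo_line(q,max_speed=.08)
bot.move_to(p+[0,0,.20],r);bot.hold(.3)
bot.servo_line(p+[0,0,.05],max_speed=.12);print(bot.get_t(),bot.get_eef_pos()-p,bot.get_contact_force())
bot.servo_line(p+[0,0,.0005],max_speed=.03);bot.hold(.3)
print(bot.get_t(),bot.get_eef_pos()-p,bot.get_contact_force(),bot.get_torque())
bot.open_jaws();bot.hold(.2)
bot.servo_line(p+[0,0,.05],max_speed=.05);bot.servo_line(p+[0,0,.24],max_speed=.15)
bot.move_to(np.array([.30,-.02,.35]),r)
print(bot.get_t(),bot.get_contact_force())
a,b=Cam("top"),Cam("scene");cv2.imwrite("pics/end_t.png",a.im);cv2.imwrite("pics/end_s.png",b.im)
c=np.hstack([cv2.resize(i[y:y+90,x:x+120],(400,300),interpolation=2) for i,x,y in((a.im,310,150),(b.im,225,150))])
d=np.hstack([cv2.resize(i[y:y+90,x:x+120],(400,300),interpolation=2) for i,x,y in((cv2.imread("pics/top0.png"),310,150),(cv2.imread("pics/scene0.png"),225,150))])
cv2.imwrite("pics/end.png",np.vstack([d,c]))
E
```

```text
18.4833 [ 0.0005 -0.0004  0.0508] [ 0.2784  0.2318 -1.7609]
20.5833 [ 0.     -0.      0.0006] [ 0.5049 -0.0413 -1.4032] [-0.0132 -0.0087  0.0213]
25.1917 [ 0.1723  0.4537 -0.5754]
```

View pics/end.png

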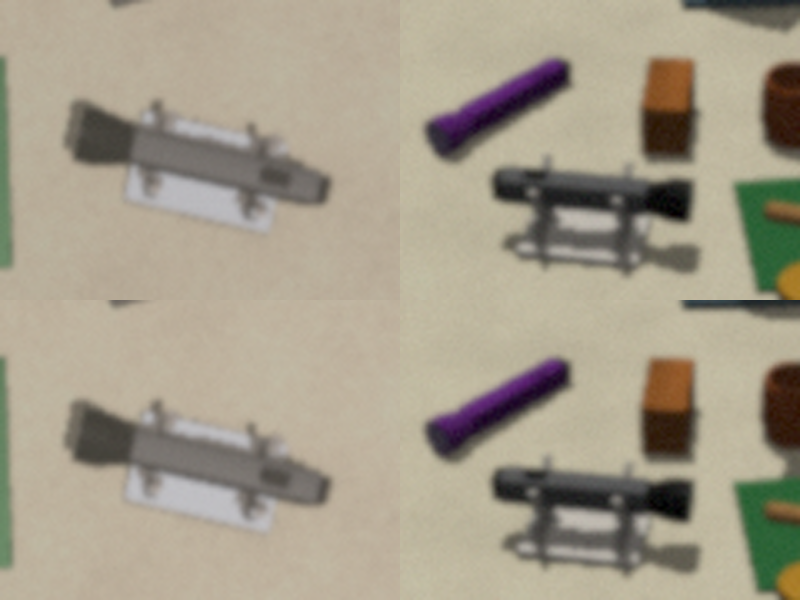

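The before (top) and after (bottom) crops match: the lamp lies in its cradle as it did before, and the neighbouring things haven't moved.

```bash
python3 -c "
from rig import bot
print(bot.hand_in(),bot.get_t())"
```

```text
the job is handed in; nothing more can be done
the job is handed in; nothing more can be done
```

The lamp was held still for over two seconds aimed at the round plate's patch, with the lens about 6 cm away by my camera measurements, then laid back in its cradle as before; the job was handed in at about 25 s, and I haven't seen a verdict.

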